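# Load the drawplate and unclip its cassette

## Robot

A 6-joint arm with a two-finger parallel gripper is mounted at the origin on the work surface. World frame = base frame: x ahead of the robot, y to its left, z up, the work surface at z = 0. Lengths are in m, angles in rad, forces in N, time in s.
With the tool pointing down it reaches from about 0.375 to 0.9 m from the base axis. Payload 3.1 kg.
Tool frame: the origin (TCP) lies between the finger pads; the fingertips stand 22 mm ahead of it and the grasp point (between the pads) lies 3 mm ahead of it; z points along the fingers, y is the line along which they close (so a half turn about z gives the same grasp; the last joint's range is limited). The gripper opens to 87 mm and grips with 3 to 60 N. Pads are 19 mm wide; open, the fingers measure 117 mm over their backs; the gripper's body (75 mm by 190 mm) begins 51 mm behind the grasp point.
Start: joints at [-1.317, 0.527, 1.433, -0, 1.181, -0.178], TCP at [0.262, -0.568, 0.213] pointing down, gripper open.
Joint ranges: [-3.08, 3.08], [-0.75, 2.2], [0.22, 2.44], [-1.43, 4.57], [0, 2.65], [-2.85, 2.85]. Speed limits (rad/s): [2.79, 2.79, 3.14, 3.14, 3.14, 3.14].

## Interface

Orientations are given as a unit quaternion [x, y, z, w].
In Python, from rig import get_obs, camera, get_calibration, hand_in, cut_out gives the robot as it stands.
- The arm moves only by the shell command python3 -m inch 'ROWS' [OPENING] [FORCE]. ROWS is JSON, one flat list of numbers, 6 for each row, row after row: the shift along the tool's x, y, z scaled (see below), then the turn, a rotation vector about the tool's x, y, z scaled (see below). A call has 1 to 20 rows; each row is the pose to reach, as a shift and turn from the pose commanded when the call began, along the tool's axes at that moment; what a row does not reach only later rows make up. The controller multiplies each number of a shift by 0.08 m and each number of a turn by 90 degrees. A row lasts 1/12 s, in which the tool goes at most 41.7 mm and 7.16 degrees, less where a joint would pass 70% of its speed; a pose out of reach is approached as far as the arm can. A call with a number of a shift or a turn outside -1 to 1 is refused whole. A call with a gripper value outside its range is refused whole. OPENING is the finger opening in mm, from 0 to 87, set as the call begins (- or left out, the last holds). The fingers move at their own pace and stop on an object; FORCE is the grip in N (left out, the last holds). Time passes only in rows, so rows that repeat a pose let the fingers close. It gives the time, the measured TCP pose, the force, the opening and the grip force at its end, in the units of the state.
- get_obs(): the state, without advancing time (a new reading comes with each control period).
- camera(name): name is "scene" or "top" or "wrist"; returns the picture (400x640x3 uint8, red, green, blue); there is no depth.
- get_calibration(name): a dict with "vertical_fov" (degrees; the focal length in pixels is half the picture's height over the tangent of half this angle, whatever the lens; pixels are square), "cx", "cy" (the principal point, pixels), "T" (4x4, takes a point from camera to world coordinates). Camera axes: x right, y down, z forward; pixel columns grow to the right and rows downward; lengths in m; the calibration is good to about 2 mm. A picture is of the moment at which its call begins: read the wrist's pose just before it. get_calibration takes no time and is no camera call; for the wrist camera it gives the pose at the moment of the call.
- hand_in(): hands the job in; it is judged then, once.
Trained networks look in the newest picture that a camera, given by its name, has taken for a name from the list of things; names that differ only in an ending like _2 or _b are one class to them, and where a whole thing is asked for, a point or a joint stands for the part that bears it (a point fixed in the world has none). Each returns a list of dicts, best first, with "conf" (0 to 1); they miss things now and then, are a little off and sometimes report something else, mostly with a low value. They report only what shows in the picture. A call takes as long as a camera call. They do not tell look-alikes from the thing itself.
- cut_out(camera, thing): "region" (400x640 bool, what is visible of it) and "bbox" ([left, top, right, bottom] in pixels, round what is visible of it).
The state is a dict: "time": time; "q": joint angles; "joint_velocities": joint speeds; "joint_torque": joint torques, N m; "position": TCP position; "tool_rot": TCP orientation; "ft_force": force on the tool from outside, world axes, zero at the start; "moment": the same for the moment, N m; "grip_width": finger opening in m; "grip_force": force on a finger pad.
Only numpy, scipy, OpenCV 4.12 (cv2) and the standard library are available. Lean on these libraries where they do the work, as an engineer would, in place of code of your own. Each camera call takes 0.05 s, during which the arm holds its last target. There are 200 camera calls.

## Task

Lay the steel drawplate lengthways in the two raised notched saddles on top of the docked cassette, roughly centred end to end, and let go of it. Then pinch the cassette's two side catches together to free it from the dock, lift it straight up about 10 cm with the drawplate still lying in its saddles, and finish while holding it there, level and still, by the pinched catches. Leave the doming block, the jar and the hammer where they are.

Things in the scene. Friction and masses are not known exactly. Their poses are not given: they have to be found in the camera images.
- dock: Dark steel dock fixed to the bench, 140 (x) x 100 (y) mm, floor 6 mm thick. Origin: centre of its underside; x along its length, z up. Midway on each long side (y 38 to 45, x -22 to 22 mm) a keeper wall rises 31 mm above the bench, its lip reaching in to y = 32.5 mm over a catch's tooth. End stops (20 mm high) and side guides hold the cassette with 1.5 mm play.
- cassette: Cassette standing in the dock: wooden block 112 (x) x 36 (y) mm, top at z = 58 mm, on an aluminium foot plate 112 x 56 x 10 mm. Origin: centre of its underside, 6 mm above the bench when docked, over the dock's centre, axes parallel to the dock's. About 0.32 kg with its catches. It cannot be lifted unless both catches are pressed.
- saddles (a point): Point midway between the two aluminium saddles on top of the cassette, 70 mm above its origin, level with their bearing faces; axes as the cassette. The saddles stand at x = +35 and -35 mm from it, 8 mm long in x, 12 mm above the wood; bearing faces 30 mm wide in y, between lugs 10 mm high that flare outward to about 38 mm.
- left_catch (a joint): Sprung steel catch on the cassette's +y side: upright plate, x -15 to 15, z 12 to 58 mm of the cassette, outer face at y = 31 mm when free. Value: inward travel, 0 free and latched, 0.007 m at its stop; clear of the lip from 0.004 (0.0055 if the cassette sits off centre). Spring 2 N at first, 5.5 N at the stop. Pinch above the dock walls, at z 45 to 52 mm of the cassette.
- right_catch (a joint): The same catch mirrored on the -y side, outer face at y = -31 mm when free (the two are 62 mm apart over their outer faces, 48 mm fully pinched). Value as for the left catch.
- drawplate: Loose steel drawplate: a flat bar 110 (x) x 24 (y) x 10 (z) mm with a row of graded holes along it, lying flat on the bench, about 0.19 kg. Origin: centre of its underside; x along its length. Either end may point either way in the saddles. Properly laid, its underside is at z = 70 mm of the cassette.
- doming_block: Bystander: loose steel cube, 50 mm, with round hollows. Origin: centre of its underside. To be left alone.
- jar: Bystander: glass jar with lid, 68 mm across, 95 mm tall. Origin: centre of its underside. To be left alone.
- hammer: Bystander: hammer lying flat on the bench, 260 mm long with a 95 mm wide head, at the far side of the work. Origin: middle of its length, x along the handle towards the head. To be left alone.
There are look-alikes about, which are no part of the job. Several things have the shape of the drawplate; the one meant has the colours described above.

How it is judged:
By the outcome, as a careful person would: the job done as asked, in the order asked, and still so for the second after the job is handed in, while the arm keeps its last pose, push and grip.
It also fails if it takes over 48 s, if anything falls off the work surface, if the arm or the gripper's body presses on something with over 40 N, if the wrist force passes 120 N, or if a joint passes its speed limit or range.

## Working session

There is one attempt and no reset: what is moved stays moved. The work goes in short steps, Python scripts to look and compute and a shell command to move; the robot and the scene stay as the last step left them, time stands still between calls to the robot, and variables do not carry over. Pictures are saved under pics/ and viewed, at most 10 in all, crops included, and the job is handed in when it is done.

```bash
mkdir -p pics; ls; cat > h.py <<'E'
import numpy as np, cv2, json
from rig import get_obs, camera, get_calibration, hand_in, cut_out
from scipy.spatial.transform import Rotation as R
def save(img,name): cv2.imwrite('pics/'+name, img[:,:,::-1])
def ray(cam,px):
    c=get_calibration(cam); f=200/np.tan(np.radians(c['vertical_fov'])/2); T=np.array(c['T'])
    d=np.c_[(np.atleast_2d(px)-[c['cx'],c['cy']])/f, np.ones(len(np.atleast_2d(px)))]
    return T[:3,3], d@T[:3,:3].T
def onz(cam,px,z):
    o,d=ray(cam,px); return o+d*((z-o[2])/d[:,2])[:,None]
def proj(cam,P):
    c=get_calibration(cam); f=200/np.tan(np.radians(c['vertical_fov'])/2); T=np.array(c['T'])
    p=(np.atleast_2d(P)-T[:3,3])@T[:3,:3]; return p[:,:2]/p[:,2:]*f+[c['cx'],c['cy']]
def rel(P,yaw):
    """P target TCP, yaw of tool y axis (mod pi), tool down: print scaled shift & turn"""
    o=get_obs(); r=R.from_quat(o['tool_rot']); M=r.as_matrix()
    s=M.T@(np.array(P)-o['position'])/0.08
    best=None
    for k in (0,np.pi):
        y=np.array([np.cos(yaw+k),np.sin(yaw+k),0]); z=np.array([0,0,-1.]); x=np.cross(y,z)
        rv=(r.inv()*R.from_matrix(np.c_[x,y,z])).as_rotvec()/(np.pi/2)
        if best is None or np.linalg.norm(rv)<np.linalg.norm(best): best=rv
    print('shift',s.round(3),'turn',best.round(3)); 
E
python3 - <<'E'
from h import *
o=get_obs();print(o)
for n in('scene','top'):
    im=camera(n);save(im,n+'0.png');c=get_calibration(n);print(n,np.array(c['T']).round(3).tolist(),c['vertical_fov'])
    for t in('drawplate','cassette','dock','doming_block','jar','hammer'):
        print(t,[(round(d['conf'],2),np.round(d['bbox']).tolist()) for d in cut_out(n,t)])
E
```

```text
pics
{'time': 0.0, 'q': array([-1.31751287e+00,  5.28511611e-01,  1.43392131e+00, -1.85384746e-05,
        1.18139888e+00, -1.78533701e-01]), 'joint_velocities': array([-1.18704073e-03,  9.57424712e-04, -4.24633106e-04, -1.28842142e-03,
       -1.49088425e-03, -9.25005745e-05]), 'joint_torque': array([ 3.70710786e-04, -4.40042388e+01, -1.76593190e+01,  6.32211403e-02,
        5.83368691e-02, -1.79822982e-04]), 'position': array([ 0.2613829 , -0.56687117,  0.21203771]), 'tool_rot': array([ 9.76780780e-01,  2.14238313e-01, -5.03996454e-05, -1.11847325e-03]), 'ft_force': array([-0.05299189, -0.16678265, -0.55142851]), 'moment': array([0.02375308, 0.00674873, 0.00968624]), 'grip_force': 0.0, 'grip_width': 0.08677097011481189}
scene [[0.629, 0.425, -0.651, 1.3], [0.777, -0.326, 0.538, -0.623], [0.017, -0.845, -0.535, 0.674], [0.0, 0.0, 0.0, 1.0]] 42.15448386559824
drawplate [(0.9, [168.0, 267.0, 222.0, 292.0]), (0.77, [246.0, 232.0, 260.0, 268.0]), (0.74, [286.0, 213.0, 328.0, 241.0]), (0.72, [160.0, 220.0, 202.0, 250.0]), (0.63, [229.0, 201.0, 273.0, 213.0]), (0.26, [357.0, 151.0, 400.0,
[... 227 characters left out ...]
)]
jar [(0.84, [303.0, 259.0, 343.0, 318.0])]
hammer [(0.64, [356.0, 148.0, 400.0, 192.0]), (0.2, [244.0, 228.0, 256.0, 267.0])]
top [[-0.02, -0.996, 0.087, 0.487], [-0.999, 0.022, 0.026, -0.052], [-0.028, -0.087, -0.996, 1.214], [0.0, 0.0, 0.0, 1.0]] 47.65529517944576
drawplate [(0.95, [388.0, 200.0, 409.0, 239.0]), (0.91, [436.0, 196.0, 463.0, 234.0]), (0.77, [323.0, 207.0, 368.0, 221.0]), (0.75, [340.0, 258.0, 382.0, 286.0]), (0.66, [414.0, 251.0, 452.0, 282.0])]
cassette [(0.9, [231.0, 216.0, 259.0, 264.0])]
dock [(0.65, [226.0, 212.0, 263.0, 264.0])]
doming_block [(0.9, [315.0, 124.0, 338.0, 149.0])]
jar [(0.41, [318.0, 118.0, 340.0, 150.0])]
hammer [(0.87, [210.0, 99.0, 243.0, 196.0])]
```

View pics/top0.png

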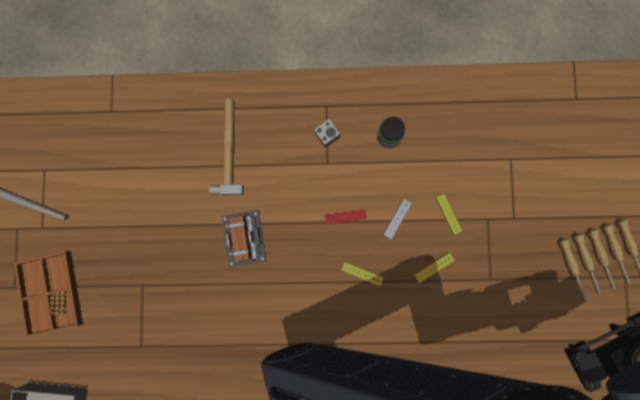

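View pics/scene0.png

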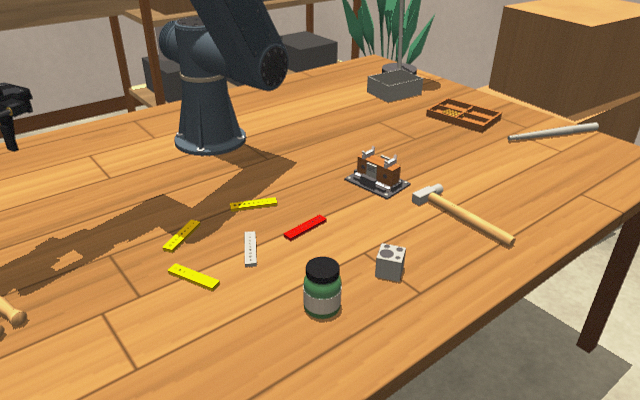

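In the top view there are five drawplate shapes: red at (345,216), yellow at (362,273), (434,267) and (449,214), and grey-white at (398,219). Only the grey one has the colour of steel. The cassette and dock are at (244,238), the doming block at (327,132), the jar at (391,131) and the hammer at (228,150). I'll check the grey one and the cassette in one enlarged crop.

```bash
python3 - <<'E'
from h import *
im=camera('top');save(im,'x.png')
a=cv2.resize(im[190:300,310:470],None,fx=4.5,fy=4.5,interpolation=cv2.INTER_CUBIC)[:300,:800]
b=cv2.resize(im[200:275,210:285],(300,300),interpolation=cv2.INTER_CUBIC)
save(np.hstack([cv2.resize(im[190:290,320:470],(450,300)),b]),'crop1.png')
for t,z in(('drawplate',.01),('cassette',.07)):
    for d in cut_out('top',t):
        r=np.argwhere(d['region'])[:,::-1].astype(np.float32)
        rect=cv2.minAreaRect(r); P=onz('top',[rect[0]],z)[0]
        box=onz('top',cv2.boxPoints(rect),z)
        e=[box[1]-box[0],box[2]-box[1]]; L=[np.linalg.norm(v) for v in e]; v=e[int(np.argmax(L))]
        print(t,np.round(rect[0]),P.round(4),np.round(L,3),'yaw',np.degrees(np.arctan2(v[1],v[0])).round(1), im[r[:,1].astype(int),r[:,0].astype(int)].mean(0).round())
c=get_calibration('wrist');print(np.array(c['T']).round(3).tolist(),c['vertical_fov'])
E
```

```text
drawplate [397. 219.] [ 0.5273 -0.192   0.01  ] [0.11  0.025] yaw -31.3 [145. 145. 148.]
drawplate [345. 217.] [ 0.537  -0.0534  0.01  ] [0.108 0.024] yaw -84.6 [140.  54.  48.]
drawplate [434. 268.] [ 0.3984 -0.2828  0.01  ] [0.112 0.026] yaw -59.6 [124. 113.  47.]
drawplate [449. 215.] [ 0.5366 -0.3274  0.01  ] [0.026 0.11 ] yaw -158.8 [144. 144.  58.]
drawplate [362. 274.] [ 0.3856 -0.0945  0.01  ] [0.024 0.107] yaw -111.5 [135. 132.  56.]
cassette [240. 238.] [0.4857 0.2125 0.07  ] [0.072 0.113] yaw -170.7 [115.  92.  77.]
[[0.419, -0.879, -0.227, 0.324], [-0.908, -0.406, -0.103, -0.539], [-0.001, 0.249, -0.968, 0.385], [0.0, 0.0, 0.0, 1.0]] 59.82578747088106
```

View pics/crop1.png

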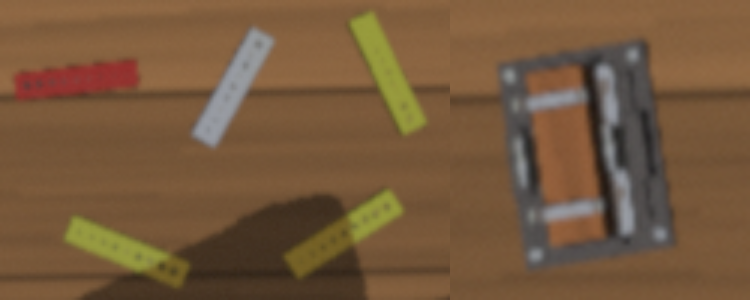

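The crop confirms it: the grey-white bar with a row of holes, top pixel (398,219), is the steel drawplate at (0.527,-0.192). The other four are yellow or red. Next I'll work out the approach.

```bash
python3 - <<'E'
from h import *
rel([.527,-.192,.14],np.radians(58.7))
E
```

```text
shift [ 4.978 -2.875  0.913] turn [-0.     0.     0.623]
```

```bash
for i in 1 2 3 4; do python3 -m inch '[0.4,-0.23,0.05,0,0,0, 0.8,-0.46,0.1,0,0,0, 0.995,-0.575,0.15,0,0,0]' >/dev/null; done
python3 -m inch '[0.4,-0.23,0.05,0,0,0.08, 0.8,-0.46,0.1,0,0,0.16, 0.995,-0.575,0.3,0,0,0.24, 0.995,-0.575,0.3,0,0,0.32, 0.995,-0.575,0.3,0,0,0.4, 0.995,-0.575,0.3,0,0,0.48, 0.995,-0.575,0.3,0,0,0.56, 0.995,-0.575,0.3,0,0,0.623, 0.995,-0.575,0.3,0,0,0.623, 0.995,-0.575,0.3,0,0,0.623]'
python3 - <<'E'
from h import *
print(get_obs()['q'].round(3))
im=camera('wrist');save(im,'w1.png')
for d in cut_out('wrist','drawplate'):
    r=np.argwhere(d['region'])[:,::-1].astype(np.float32)
    rect=cv2.minAreaRect(r); P=onz('wrist',[rect[0]],.008)[0]
    box=onz('wrist',cv2.boxPoints(rect),.01)
    e=[box[1]-box[0],box[2]-box[1]]; L=[np.linalg.norm(v) for v in e]; v=e[int(np.argmax(L))]
    print(d['conf'],np.round(d['bbox']),np.round(rect[0]),P.round(4),np.round(L,4),'yaw',np.degrees(np.arctan2(v[1],v[0])).round(1))
rel([.527,-.192,.02],np.radians(58.7))
E
```

```text
time: 2.68
position: [0.5269, -0.1922, 0.1411]
tool_rot: [0.963, -0.269, 0.0, 0.0]
ft_force: [0.7, -0.7, 0.1]
grip_width: 0.0872
grip_force: 0.0
[-0.549  0.537  1.665 -0.     0.939  1.566]
0.96 [159. 212. 238. 258.] [197. 240.] [ 0.5427 -0.0715  0.008 ] [0.0809 0.0234] yaw -87.7
0.94 [449. 196. 515. 259.] [481. 232.] [ 0.4126 -0.3025  0.008 ] [0.0671 0.0286] yaw -60.2
0.65 [387.  46. 504. 144.] [444.  95.] [ 0.5403 -0.3265  0.008 ] [0.0264 0.1104] yaw -156.1
0.58 [300. 125. 328. 249.] [314. 185.] [ 0.5312 -0.1925  0.008 ] [0.0231 0.1094] yaw 149.3
shift [ 1.000e-03 -4.000e-03  1.514e+00] turn [ 0.    -0.     0.001]
```

View pics/w1.png

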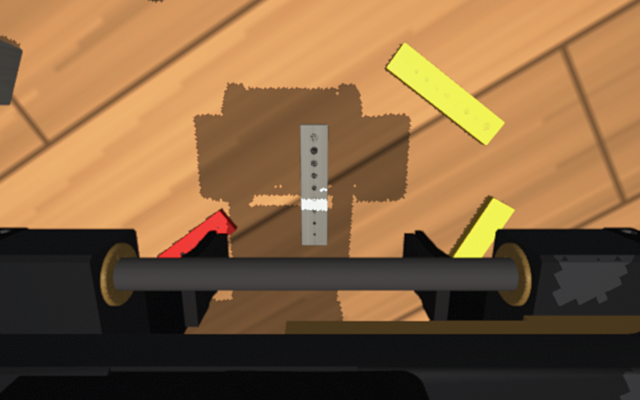

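The wrist view shows the grey plate at (314,185), aligned between the fingers, with its centre about (0.530,-0.1925). I'll descend, grasp and lift.

```bash
python3 -m inch '[0.03,-0.01,0.4,0,0,0, 0.03,-0.01,0.75,0,0,0]' 50 30 >/dev/null
python3 -m inch '[0,0,0.35,0,0,0, 0,0,0.6,0,0,0, 0,0,0.7,0,0,0, 0,0,0.7,0,0,0, 0,0,0.7,0,0,0]'
python3 -m inch '[0,0,0,0,0,0, 0,0,0,0,0,0, 0,0,0,0,0,0, 0,0,0,0,0,0, 0,0,0,0,0,0, 0,0,0,0,0,0]' 15 30
```

```text
time: 3.37
position: [0.5296, -0.1929, 0.0253]
tool_rot: [0.963, -0.27, 0.0, 0.0]
ft_force: [0.3, -0.2, 0.1]
grip_width: 0.0525
grip_force: 0.0
time: 3.87
position: [0.5294, -0.1928, 0.0255]
tool_rot: [0.963, -0.27, 0.0, 0.0]
ft_force: [-0.4, -0.8, -0.1]
grip_width: 0.0195
grip_force: 0.0
```

```bash
python3 -m inch '[0,0,0,0,0,0, 0,0,0,0,0,0, 0,0,0,0,0,0]' 15 30
python3 - <<'E'
from h import *
im=camera('wrist');s=camera('scene')
save(np.hstack([cv2.resize(im[100:340,200:440],(400,400)),cv2.resize(s[200:300,200:300],(400,400))]),'w2.png')
E
```

```text
time: 4.12
position: [0.5292, -0.1927, 0.025]
tool_rot: [0.963, -0.27, -0.0, -0.0]
ft_force: [-0.8, -0.2, 0.5]
grip_width: 0.0151
grip_force: 0.0
```

View pics/w2.png

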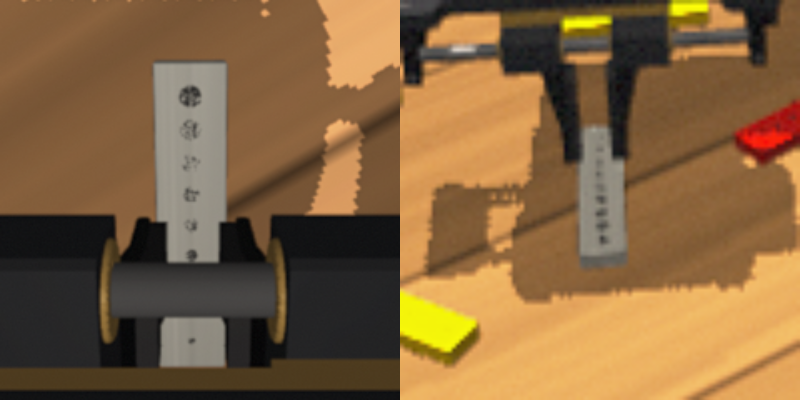

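The fingertips lie over the plate's top face instead of straddling it, at scene pixels (244,240) and (254,239). The width is below 24 mm and no force shows, so they closed above it. I'll compare the expected tip height with the image.

```bash
python3 - <<'E'
from h import *
o=get_obs();M=R.from_quat(o['tool_rot']).as_matrix();p=o['position']
for d in(0,.003,.01,.015,.022):
    print(d,[proj('scene',p+M@[0,s*.0076,d])[0].round(1).tolist() for s in(1,-1)],[proj('scene',p+M@[x,s*.0126,d])[0].round(1).tolist() for s in(1,-1) for x in(.0095,-.0095)])
print('plate top centre',proj('scene',[[.530,-.1925,.010]]).round(1))
print('plate corners',[proj('scene',[.530+.86*a-.51*-b,-.1925-.51*a+.86*b,.01])[0].round(1).tolist() for a in(.055,-.055) for b in(.012,-.012)])
# colors along tip axis
d=[x for x in cut_out('scene','drawplate')]
for x in d: print(x['conf'],x['bbox'])
E
```

```text
0 [[245.1, 240.0], [252.5, 239.6]] [[242.7, 242.9], [242.7, 237.5], [255.0, 242.1], [254.8, 236.7]]
0.003 [[245.2, 241.2], [252.6, 240.7]] [[242.8, 244.1], [242.8, 238.7], [255.0, 243.3], [254.9, 237.9]]
0.01 [[245.4, 243.9], [252.8, 243.4]] [[243.0, 246.8], [243.0, 241.3], [255.2, 246.0], [255.1, 240.5]]
0.015 [[245.6, 245.8], [252.9, 245.3]] [[243.2, 248.7], [243.2, 243.2], [255.4, 247.9], [255.2, 242.4]]
0.022 [[245.8, 248.5], [253.1, 248.0]] [[243.4, 251.4], [243.4, 245.9], [255.6, 250.6], [255.4, 245.1]]
plate top centre [[249.5 245.7]]
plate corners [[256.1, 261.7], [244.1, 262.7], [254.5, 230.1], [243.4, 230.9]]
0.97 [170.1, 265.3, 220.8, 290.5]
0.76 [161.7, 223.3, 201.9, 250.8]
0.68 [247.7, 232.0, 256.4, 266.8]
0.55 [241.5, 202.1, 273.9, 209.6]
```

The black fingers end near row 240, and row 250 was expected, so the tips look about 20 mm higher than the stated geometry. I'll open and step down gently, watching the force.

```bash
python3 -m inch '[0,0,0,0,0,0, 0,0,0,0,0,0, 0,0,0,0,0,0, 0,0,0,0,0,0]' 45 30 | grep -E 'ft|wid|pos'
python3 -m inch '[0,0,0.04,0,0,0, 0,0,0.04,0,0,0]' | grep -E 'ft|pos'
python3 - <<'E'
from h import *
im=camera('wrist');s=camera('scene')
save(np.hstack([cv2.resize(im[100:340,200:440],(400,400)),cv2.resize(s[200:300,200:300],(400,400))]),'w3.png')
E
```

```text
position: [0.5293, -0.1927, 0.025]
ft_force: [0.9, 0.4, -0.6]
grip_width: 0.0338
position: [0.529, -0.1926, 0.0214]
ft_force: [0.4, -0.5, -0.0]
```

View pics/w3.png

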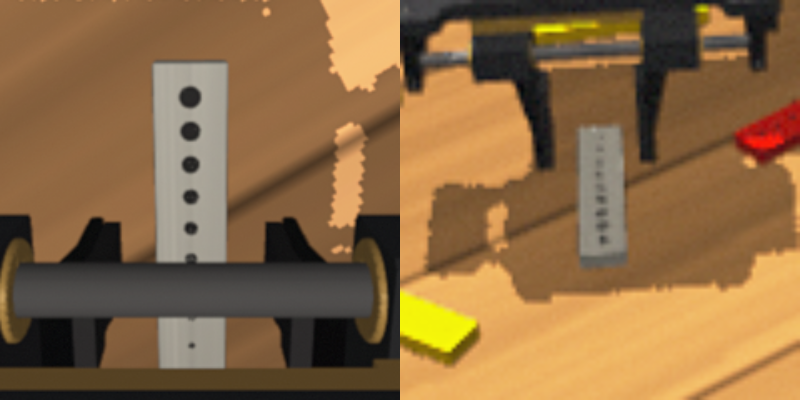

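The tips (black ends at scene rows 240–242) are still above the bench on either side of the plate. I'll continue down in guarded steps.

```bash
python3 -m inch '[0,0,0.1,0,0,0, 0,0,0.1,0,0,0]' | grep -E 'ft|pos'
python3 -m inch '[0,0,0.05,0,0,0, 0,0,0.05,0,0,0]' | grep -E 'ft|pos'
python3 - <<'E'
from h import *
s=camera('scene');save(cv2.resize(s[190:290,190:310],(720,600)),'w4.png')
print(get_obs()['time'])
E
```

```text
position: [0.5287, -0.1924, 0.0127]
ft_force: [0.2, -0.4, 0.8]
position: [0.5288, -0.1924, 0.009]
ft_force: [0.5, -0.1, -0.6]
5.25
```

View pics/w4.png

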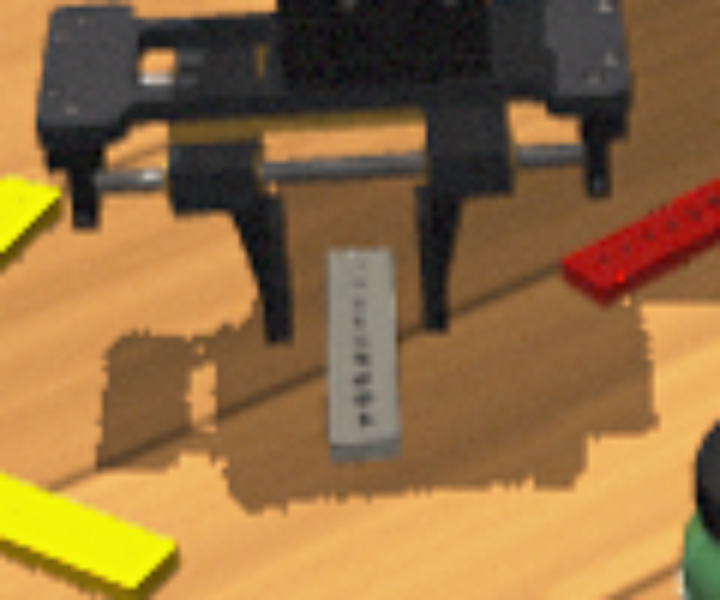

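The tips, at rows 245–247, are still about 10 mm up, and there is no contact yet.

```bash
python3 -m inch '[0,0,0.05,0,0,0, 0,0,0.05,0,0,0]' | grep -E 'ft|pos'
python3 -m inch '[0,0,0.025,0,0,0, 0,0,0.025,0,0,0]' | grep -E 'ft|pos' | tee /tmp/f
```

```text
position: [0.529, -0.1926, 0.0053]
ft_force: [-0.1, 0.2, 0.3]
position: [0.5291, -0.1927, 0.0036]
ft_force: [-0.4, -0.2, 0.3]
```

```bash
python3 -m inch '[0,0,0.025,0,0,0, 0,0,0.025,0,0,0]' | grep -E 'ft|pos'
```

```text
position: [0.5292, -0.1927, 0.0016]
ft_force: [0.6, -0.4, 0.1]
```

```bash
python3 -m inch '[0,0,0,0,0,0, 0,0,0,0,0,0, 0,0,0,0,0,0, 0,0,0,0,0,0]' 15 30 | grep -E 'ft|pos|gr'
```

```text
position: [0.5293, -0.1927, 0.002]
ft_force: [0.7, 0.2, 0.1]
grip_width: 0.026
grip_force: 0.0
```

```bash
python3 -m inch '[0,0,0,0,0,0, 0,0,0,0,0,0, 0,0,0,0,0,0]' 15 30 | grep -E 'ft|pos|gr|time'
```

```text
time: 6.33
position: [0.5293, -0.1927, 0.0019]
ft_force: [1.1, -0.1, -0.4]
grip_width: 0.0159
grip_force: 0.0
```

```bash
python3 - <<'E'
from h import *
s=camera('scene');im=camera('wrist')
save(np.hstack([cv2.resize(im[100:340,200:440],(400,400)),cv2.resize(s[200:290,205:295],(400,400))]),'w5.png')
E
```

```text
(no output)
```

View pics/w5.png

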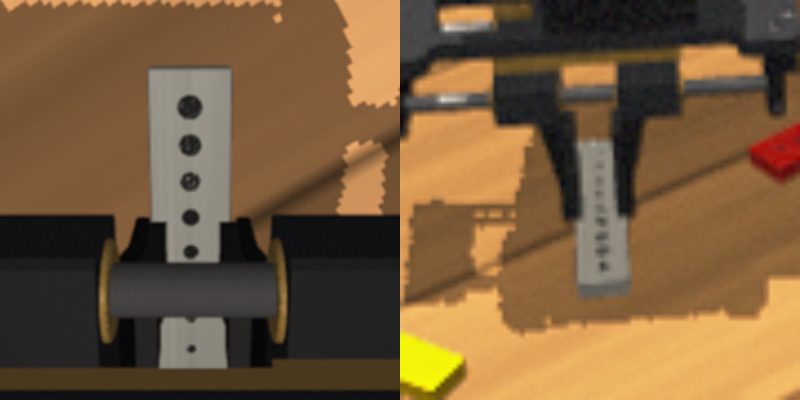

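The black tips still lie over the plate's top face, at scene row 249. From the wrist view, the 15.9 mm finger gap spans 32 px, which puts the tips at about z = 12 mm. The fingers are shorter than stated, so I'll open and go on down until they touch the bench.

```bash
python3 -m inch '[0,0,0,0,0,0, 0,0,0,0,0,0, 0,0,0,0,0,0]' 40 30 | grep -E 'gr'
python3 -m inch '[0,0,0.05,0,0,0, 0,0,0.05,0,0,0]' | grep -E 'ft|pos|wid'
```

```text
grip_width: 0.0279
grip_force: 0.0
position: [0.529, -0.1925, -0.0027]
ft_force: [-0.2, -0.4, -0.2]
grip_width: 0.0374
```

```bash
python3 -m inch '[0,0,0.025,0,0,0, 0,0,0.025,0,0,0]' | grep -E 'ft|pos'
```

```text
position: [0.529, -0.1926, -0.0046]
ft_force: [-0.5, 1.2, 0.1]
```

```bash
python3 -m inch '[0,0,0.025,0,0,0, 0,0,0.025,0,0,0]' | grep -E 'ft|pos'
```

```text
position: [0.5291, -0.1926, -0.0065]
ft_force: [0.1, 0.3, 0.2]
```

```bash
python3 -m inch '[0,0,0,0,0,0, 0,0,0,0,0,0, 0,0,0,0,0,0, 0,0,0,0,0,0]' 15 30 | grep -E 'ft|pos|gr|time'
```

```text
time: 7.52
position: [0.5293, -0.1927, -0.0061]
ft_force: [0.1, 0.6, -0.5]
grip_width: 0.0238
grip_force: 30.0
```

The plate is held: width 23.8 mm at 30 N. Now I'll lift and carry it towards the cassette, stopping 10 cm short to look.

```bash
python3 -m inch '[0,0,-0.1,0,0,0, 0,0,-0.4,0,0,0, 0,0,-0.8,0,0,0, 0,0,-1,0,0,0]' - 35| grep -E 'ft|gr|pos'
python3 -m inch '[-0.3,-0.36,-0.3,0,0,0, -0.6,-0.7,-0.6,0,0,0, -0.807,-0.987,-0.95,0,0,0]' >/dev/null
python3 -m inch '[-0.3,-0.36,0,0,0,0, -0.6,-0.7,0,0,0,0, -0.807,-0.987,0,0,0,0]' >/dev/null
python3 -m inch '[-0.3,-0.36,0,0,0,-0.07, -0.6,-0.7,0,0,0,-0.14, -0.807,-0.987,0,0,0,-0.21, -0.807,-0.987,0,0,0,-0.28, -0.807,-0.987,0,0,0,-0.35, -0.807,-0.987,0,0,0,-0.42, -0.807,-0.987,0,0,0,-0.45, -0.807,-0.987,0,0,0,-0.45, -0.807,-0.987,0,0,0,-0.45]'
python3 - <<'E'
from h import *
print(get_obs()['q'].round(3))
w=camera('wrist');t=camera('top');np.save('w.npy',w);np.save('t.npy',t)
save(np.vstack([cv2.resize(w,(640,400)),cv2.resize(t[200:275,200:320],(320,200),interpolation=cv2.INTER_CUBIC).repeat(1,0) if 0 else np.hstack([cv2.resize(t[200:275,200:320],(320,200),interpolation=cv2.INTER_CUBIC),np.zeros((200,320,3),np.uint8)])]),'w6.png')
for n in('wrist','top'):
  for th in('cassette','dock'):
    for d in cut_out(n,th)[:2]:
        np.save(f'{n}_{th}.npy',d['region']); r=np.argwhere(d['region'])[:,::-1].astype(np.float32); print(n,th,d['conf'],np.round(d['bbox']),cv2.minAreaRect(r))
        break
E
```

```text
position: [0.5301, -0.1932, 0.0766]
ft_force: [1.1, -0.6, -1.3]
grip_width: 0.0232
grip_force: 35.0
time: 9.1
position: [0.4868, 0.1084, 0.1482]
tool_rot: [0.997, 0.079, -0.0, 0.0]
ft_force: [0.9, 0.6, -1.7]
grip_width: 0.0234
grip_force: 35.0
[-0.005  0.456  1.811 -0.     0.874  1.407]
wrist cassette 0.6 [116. 104. 229. 242.] ((173.36761474609375, 167.77940368652344), (131.9946746826172, 106.14796447753906), 85.60128784179688)
wrist dock 0.82 [130.  85. 253. 229.] ((191.5, 158.0), (140.0, 123.0), 90.0)
top dock 0.82 [232. 211. 261. 265.] ((243.5187225341797, 238.95843505859375), (55.17854690551758, 31.13733673095703), 87.66268920898438)
```

View pics/w6.png

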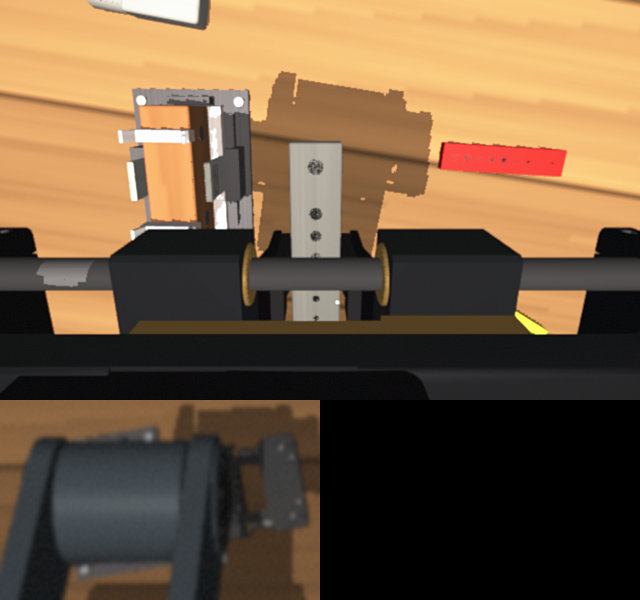

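The wrist view shows the cassette at about (175,165), with its long axis nearly parallel to the held plate. The dock bolts are at (141,100) and (239,102), the far saddle is near row 136, and the plate is held at columns 290–341. I'll measure it numerically from the bolts in top0 and w, and from the orange block top.

```bash
python3 - <<'E'
from h import *
def blobs(im,cs,r=4):
    g=im.astype(float).min(2);out=[]
    for x,y in cs:
        w=g[y-r:y+r+1,x-r:x+r+1];w=np.clip(w-np.percentile(w,70),0,None)
        yy,xx=np.mgrid[y-r:y+r+1,x-r:x+r+1];out.append([(w*xx).sum()/w.sum(),(w*yy).sum()/w.sum()])
    return np.array(out)
t=cv2.imread('pics/top0.png')[:,:,::-1]
b=blobs(t,[(225,219),(256,214),(231,264),(262,258)],3);P=onz('top',b,.008)
print(b.round(1),P.round(4),'c',P.mean(0).round(4))
v=P[0]+P[1]-P[2]-P[3];u=P[0]+P[2]-P[1]-P[3];print('yaw',np.degrees([np.arctan2(v[1],v[0]),np.arctan2(-u[0],u[1])]), np.linalg.norm(v)/2,np.linalg.norm(u)/2)
w=np.load('w.npy');bw=blobs(w,[(141,100),(239,102)],6);Q=onz('wrist',bw,.008);print('wrist bolts',bw.round(1),Q.round(4))
# same bolts from top
h=cv2.cvtColor(w,cv2.COLOR_RGB2HSV);m=(h[...,0]>5)&(h[...,0]<14)&(h[...,1]>150)
sub=m[95:240,125:225]
for y in range(100,240,8):
    x=np.where(m[y,125:235])[0]+125; print(y,(x.min(),x.max(),len(x)) if len(x) else None,h[y,170],w[y,112:128:5].tolist())
y0=[(x,(lambda s:(s.min()+95,s.max()+95) if len(s) else None)(np.where(m[95:240,x])[0])) for x in (145,155,165,175,185,195)]
print(y0); print(get_obs()['time'],get_obs()['position'])
print(h[120,260],h[200,100])
E
```

```text
[[224.4 218.5]
 [255.2 213.3]
 [230.9 263.3]
 [262.  258. ]] [[0.5387 0.2696 0.008 ]
 [0.5508 0.1868 0.008 ]
 [0.4195 0.2521 0.008 ]
 [0.4318 0.1692 0.008 ]] c [0.4852 0.2194 0.008 ]
yaw [8.38005444 8.36271502] 0.12040104410754747 0.08378644012902761
wrist bolts [[141.3 100. ]
 [238.4 101.5]] [[0.5397 0.269  0.008 ]
 [0.5518 0.186  0.008 ]]
100 None [12 17 77] [[246, 192, 120], [246, 194, 122], [247, 195, 122], [247, 195, 123]]
108 (np.int64(187), np.int64(204), 17) [ 15 146 248] [[229, 166, 105], [239, 181, 114], [246, 192, 121], [248, 198, 124]]
116 (np.int64(187), np.int64(204), 11) [ 14 146 246] [[206, 147, 93], [194, 138, 88], [182, 130, 83], [169, 121, 77]]
124 (np.int64(188), np.int64(206), 12) [ 14 146 248] [[230, 168, 107], [230, 169, 107], [229, 168, 107], [228, 167, 105]]
132 (np.int64(196), np.int64(206), 3) [  0   0 255] [[230, 168, 106], [237, 197, 148], [210, 195, 186], [198, 183, 173]]
140 (np.int64(196), np.int64(207), 6) [ 90   2 255] [[233, 174, 110], [233, 172, 106], [242, 242, 237], [197, 182, 173]]
148 (np.int64(190), np.int64(207), 13) [ 15 146 247] [[235, 175,
[... 932 characters left out ...]
t64(211), 8) [ 14 150 242] [[227, 167, 106], [227, 166, 104], [226, 164, 104], [225, 164, 103]]
220 (np.int64(153), np.int64(212), 49) [ 13 157 241] [[232, 171, 108], [231, 170, 107], [231, 170, 108], [230, 169, 106]]
228 None [110   9 247] [[231, 172, 107], [231, 171, 107], [231, 172, 108], [231, 171, 108]]
236 None [ 0 12 21] [[229, 168, 106], [230, 168, 105], [230, 169, 107], [231, 170, 107]]
[(145, (np.int64(106), np.int64(163))), (155, (np.int64(106), np.int64(220))), (165, (np.int64(106), np.int64(220))), (175, (np.int64(106), np.int64(220))), (185, (np.int64(106), np.int64(220))), (195, (np.int64(107), np.int64(220)))]
9.4 [0.48713945 0.1082488  0.14798263]
[ 18 127 255] [ 15 137 225]
```

```bash
python3 - <<'E'
from h import *
o=get_obs();p=o['position'];M=R.from_quat(o['tool_rot']).as_matrix()
for z in(p[2]+.006+.01,):
    E=onz('wrist',[[290,142.5],[341,142.5],[315.5,142.5]],z); print(((E-p)@M).round(4))
a=np.radians(8.37);C=np.array([.4857,.2190,0]);F=np.array([[np.cos(a),-np.sin(a),0],[np.sin(a),np.cos(a),0],[0,0,1]])
print('wood far edge/near edge',proj('wrist',[C+F@[.056,y,.064] for y in(.018,0,-.018)]).round(1).tolist(),proj('wrist',[C+F@[-.056,0,.064]]).round(1))
T=C+[0,0,.148]; rel(T,a+np.pi/2)
E
```

```text
[[ 0.0548 -0.0111 -0.016 ]
 [ 0.0548  0.0116 -0.016 ]
 [ 0.0548  0.0002 -0.016 ]]
wood far edge/near edge [[137.0, 105.0], [162.3, 105.4], [187.6, 105.7]] [[175.9 251.9]]
shift [ 0.202 -1.37  -0.   ] turn [-0.     0.     0.009]
```

Both views agree to 1 mm: dock centre (0.4857,0.2190), yaw 8.4°. The held plate is centred on the tool, with its end at 54.8 mm. I'll move over the saddles and lower.

```bash
python3 -m inch '[0.1,-0.3,0,0,0,0, 0.2,-0.685,0,0,0,0.009]' >/dev/null
python3 -m inch '[0,-0.35,0,0,0,0, 0,-0.6,0,0,0,0, 0,-0.685,0,0,0,0, 0,-0.685,0.2,0,0,0, 0,-0.685,0.5,0,0,0, 0,-0.685,0.75,0,0,0, 0,-0.685,0.75,0,0,0, 0,-0.685,0.75,0,0,0]'
python3 - <<'E'
from h import *
rel([.4857,.2190,.071],np.radians(98.37))
E
```

```text
time: 10.23
position: [0.4855, 0.2185, 0.0872]
tool_rot: [0.997, 0.073, -0.001, 0.0]
ft_force: [-0.2, -0.1, -1.6]
grip_width: 0.023
grip_force: 35.0
shift [ 0.004 -0.005  0.203] turn [ 0.     0.002 -0.   ]
```

```bash
python3 -m inch '[0,-0.005,0.1,0,0,0, 0,-0.005,0.16,0,0,0, 0,-0.005,0.17,0,0,0]' | grep -E 'pos|ft'
```

```text
position: [0.4864, 0.2195, 0.0743]
ft_force: [0.5, 0.6, -2.5]
```

```bash
python3 -m inch '[0,0,0.02,0,0,0, 0,0,0.025,0,0,0, 0,0,0.025,0,0,0]' | grep -E 'pos|ft'
```

```text
position: [0.4864, 0.2196, 0.0726]
ft_force: [-0.3, 0.0, -1.0]
```

```bash
python3 -m inch '[0,0,0.012,0,0,0, 0,0,0.015,0,0,0, 0,0,0.015,0,0,0]' | grep -E 'pos|ft'
```

```text
position: [0.4862, 0.2196, 0.0712]
ft_force: [-0.3, 1.3, -1.4]
```

```bash
python3 -m inch '[0,0,0.012,0,0,0, 0,0,0.012,0,0,0]' | grep -E 'pos|ft'
```

```text
position: [0.4861, 0.2196, 0.0701]
ft_force: [-1.0, 0.5, -2.4]
```

```bash
python3 -m inch '[0,0,0.01,0,0,0, 0,0,0.01,0,0,0, 0,0,0.01,0,0,0]' | grep -E 'pos|ft'
```

```text
position: [0.4862, 0.2196, 0.0699]
ft_force: [-1.6, 0.0, 3.3]
```

```bash
python3 -m inch '[0,0,0.01,0,0,0, 0,0,0.01,0,0,0, 0,0,0.01,0,0,0]' | grep -E 'pos|ft'
```

```text
position: [0.4863, 0.2197, 0.0698]
ft_force: [-2.4, -0.5, 9.6]
```

Contact came at the expected height of 0.0699. I'll release and check.

```bash
python3 -m inch '[0,0,-0.01,0,0,0, 0,0,-0.01,0,0,0, 0,0,-0.01,0,0,0]' 30 30 | grep -E 'pos|ft|gr'
python3 -m inch '[0,0,0,0,0,0, 0,0,0,0,0,0, 0,0,0,0,0,0, 0,0,0,0,0,0, 0,0,0,0,0,0, 0,0,0,0,0,0]' 82 30
python3 - <<'E'
from h import *
s=camera('scene');w=camera('wrist');np.save('w.npy',w);np.save('s.npy',s)
save(np.hstack([cv2.resize(w[40:340,170:470],(390,390)),cv2.resize(s[110:210,330:430],(390,390),interpolation=cv2.INTER_CUBIC)]),'w7.png')
o=get_obs();p=o['position'];M=R.from_quat(o['tool_rot']).as_matrix()
for d in cut_out('wrist','drawplate')[:3]:
    r=d['region'];print(d['conf'],np.round(d['bbox']))
E
```

```text
position: [0.4866, 0.2197, 0.0694]
ft_force: [-0.1, 0.3, -0.3]
grip_width: 0.0294
grip_force: 0.0
time: 12.4
position: [0.4862, 0.2196, 0.0694]
tool_rot: [0.997, 0.073, -0.0, -0.0]
ft_force: [-0.3, 0.0, 0.1]
grip_width: 0.0618
grip_force: 0.0
0.89 [292. 141. 342. 323.]
0.8 [630. 173. 640. 206.]
```

View pics/w7.png

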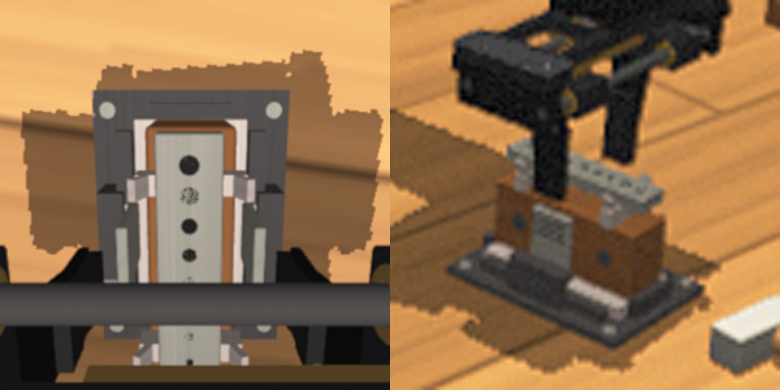

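The plate lies in both saddles between the lugs (left crop). The fingers hang well clear below the gripper body (right crop), with the near tip at about scene pixel (371,160). I'll work out the tip height from that.

```bash
python3 - <<'E'
from h import *
o=get_obs();p=o['position'];M=R.from_quat(o['tool_rot']).as_matrix();print(p)
for d in(-.02,-.015,-.01,-.005,0): print(d,proj('scene',[p+M@[x,s*.033,d] for s in(-1,1) for x in(-.0095,.0095)]).round(1).tolist())
rel([.4857,.2190,.037],np.radians(98.37))
E
```

```text
[0.48619152 0.2196133  0.06940339]
-0.02 [[384.5, 145.2], [390.5, 147.5], [368.3, 153.6], [374.3, 156.1]]
-0.015 [[384.3, 146.9], [390.3, 149.3], [368.1, 155.4], [374.2, 157.9]]
-0.01 [[384.2, 148.7], [390.2, 151.1], [368.0, 157.2], [374.1, 159.7]]
-0.005 [[384.0, 150.4], [390.0, 152.8], [367.9, 159.0], [373.9, 161.5]]
0 [[383.9, 152.2], [389.8, 154.6], [367.8, 160.8], [373.8, 163.3]]
shift [-0.007  0.007  0.405] turn [-0.  0. -0.]
```

Tips are about 7 mm above the reported TCP height, so a reported 0.039 puts the pads at cassette z ≈ 40–58, clear of the dock walls. I'll descend and pinch.

```bash
python3 -m inch '[0,0,0,0,0,0, 0,0,0,0,0,0, 0,0,0,0,0,0]' 82 30 | grep wid
python3 -m inch '[0,0,0.1,0,0,0, 0,0,0.2,0,0,0, 0,0,0.3,0,0,0, 0,0,0.375,0,0,0, 0,0,0.375,0,0,0, 0,0,0.375,0,0,0]' 82 30
```

```text
grip_width: 0.0812
time: 13.3
position: [0.4856, 0.2195, 0.0385]
tool_rot: [0.997, 0.073, -0.001, 0.0]
ft_force: [-0.4, -0.2, 0.3]
grip_width: 0.0819
grip_force: 0.0
```

```bash
python3 -m inch '[0,0,0,0,0,0, 0,0,0,0,0,0, 0,0,0,0,0,0, 0,0,0,0,0,0, 0,0,0,0,0,0, 0,0,0,0,0,0, 0,0,0,0,0,0, 0,0,0,0,0,0]' 40 40
```

```text
time: 13.97
position: [0.4866, 0.2193, 0.0405]
tool_rot: [0.997, 0.073, 0.0, 0.0]
ft_force: [-1.1, -1.9, 7.6]
grip_width: 0.0443
grip_force: 40.1
```

The width of 44.3 mm is less than 48 and there is some upward force, so 40 N may be overdriving the catch stops. I'll ease the grip and re-read.

```bash
python3 -m inch '[0,0,0,0,0,0, 0,0,0,0,0,0, 0,0,0,0,0,0, 0,0,0,0,0,0]' 40 20 | grep -E 'pos|ft|gr'
python3 - <<'E'
from h import *
o=get_obs();print(o['q'].round(4),o['moment'].round(2),o['tool_rot'].round(4),o['time'])
w=camera('wrist');w0=np.load('w.npy')
for th in('drawplate','cassette','left_catch','dock'):
    for d in cut_out('wrist',th)[:1]: print(th,d['conf'],np.round(d['bbox']))
    for d in cut_out('scene',th)[:1]: print('sc',th,d['conf'],np.round(d['bbox']))
E
```

```text
position: [0.4866, 0.2194, 0.0401]
ft_force: [-0.5, -1.8, 6.0]
grip_width: 0.0463
grip_force: 20.0
[ 2.1440e-01  6.7600e-01  1.7952e+00 -7.0000e-04  6.6950e-01  1.6396e+00] [-0.33  0.13 -0.06] [9.973e-01 7.300e-02 4.000e-04 2.000e-04] 14.3
drawplate 0.74 [283. 148. 345. 323.]
sc drawplate 0.96 [163. 222. 204. 251.]
cassette 0.55 [253. 129. 375. 323.]
sc cassette 0.67 [353. 153. 400. 192.]
left_catch 0.7 [262. 211. 276. 295.]
dock 0.81 [226. 107. 402. 322.]
sc dock 0.75 [346. 174. 408. 198.]
```

Width versus force (46.3 mm at 20 N, 44.3 at 40 N) extrapolates to 48 mm, so the catches are at their compliant stops. I'll lift slowly at 30 N and watch the force.

```bash
python3 -m inch '[0,0,0,0,0,0, 0,0,0,0,0,0, 0,0,-0.02,0,0,0, 0,0,-0.04,0,0,0, 0,0,-0.05,0,0,0, 0,0,-0.05,0,0,0]' 40 30
```

```text
time: 15.25
position: [0.4856, 0.2197, 0.0429]
tool_rot: [0.997, 0.073, -0.001, 0.0]
ft_force: [0.9, -0.3, -5.3]
grip_width: 0.045
grip_force: 29.9
```

The full weight of about 5 N is hanging and the cassette is free. I'll lift it straight up the rest of the way.

```bash
python3 -m inch '[0,0,-0.03,0,0,0, 0,0,-0.08,0,0,0, 0,0,-0.14,0,0,0, 0,0,-0.2,0,0,0, 0,0,-0.26,0,0,0, 0,0,-0.32,0,0,0, 0,0,-0.38,0,0,0, 0,0,-0.44,0,0,0, 0,0,-0.5,0,0,0, 0,0,-0.56,0,0,0, 0,0,-0.62,0,0,0]' | grep -E 'pos|ft|wid'
python3 -m inch '[0,0,-0.06,0,0,0, 0,0,-0.12,0,0,0, 0,0,-0.18,0,0,0, 0,0,-0.24,0,0,0, 0,0,-0.3,0,0,0, 0,0,-0.36,0,0,0, 0,0,-0.42,0,0,0, 0,0,-0.48,0,0,0, 0,0,-0.53,0,0,0, 0,0,-0.57,0,0,0, 0,0,-0.59,0,0,0, 0,0,-0.6,0,0,0, 0,0,-0.6,0,0,0, 0,0,-0.6,0,0,0, 0,0,-0.6,0,0,0, 0,0,-0.6,0,0,0, 0,0,-0.6,0,0,0, 0,0,-0.6,0,0,0]'
python3 - <<'E'
from h import *
w=camera('wrist');camera('scene');np.save('w2.npy',w)
for n in('wrist','scene'):
  for th in('drawplate','cassette','left_catch'):
    for d in cut_out(n,th)[:6]:
      b=np.round(d['bbox']); print(n,th,round(d['conf'],2),b)
# mean image change vs pinch view in the plate area: plate far edge row
r=w[100:200,300:335].mean((1,2));r0=np.load('w.npy')[100:200,300:335].mean((1,2))
for y in range(130,160,2): print(y,r[y-100].round(),r0[y-100].round(),end='; ')
o=get_obs();print(o['moment'],o['joint_velocities'].round(4))
E
```

```text
position: [0.4861, 0.2196, 0.0935]
ft_force: [-0.4, -0.1, -5.1]
grip_width: 0.0453
time: 17.67
position: [0.4861, 0.2196, 0.1409]
tool_rot: [0.997, 0.073, -0.0, 0.0]
ft_force: [-0.1, 1.0, -4.0]
grip_width: 0.0451
grip_force: 29.9
wrist drawplate 0.87 [282. 148. 346. 324.]
wrist drawplate 0.85 [562. 290. 587. 324.]
wrist drawplate 0.83 [559. 158. 640. 190.]
wrist cassette 0.87 [251. 131. 374. 324.]
wrist cassette 0.47 [226.   0. 344.  50.]
wrist left_catch 0.58 [264. 211. 275. 294.]
scene drawplate 0.76 [159. 223. 202. 253.]
scene drawplate 0.68 [164. 265. 222. 294.]
scene drawplate 0.64 [382. 109. 404. 127.]
scene drawplate 0.64 [229. 200. 276. 210.]
scene drawplate 0.63 [287. 214. 330. 241.]
scene cassette 0.8 [359. 116. 407. 159.]
scene left_catch 0.49 [304. 256. 344. 320.]
130 80.0 83.0; 132 80.0 73.0; 134 86.0 47.0; 136 56.0 51.0; 138 46.0 85.0; 140 47.0 91.0; 142 53.0 94.0; 144 85.0 161.0; 146 90.0 171.0; 148 71.0 170.0; 150 129.0 170.0; 152 164.0 170.0; 154 164.0 170.0; 156 164.0 170.0; 158 164.0 169.0; [ 0.02520708  0.0212391  -0.007706  ] [ 0.0019 -0.0001  0.0019 -0.0005  0.0006  0.0013]
```

The drawplate and cassette boxes in the wrist view match those before the lift, to within 2 px. The moments are near zero and the lift is about 100 mm, so the load is level and still. Handing in.

```bash
python3 -c "
from rig import hand_in; print(hand_in())"
```

```text
the job is handed in; nothing more can be done
None
```

The job is handed in: the drawplate lies in the saddles and the freed cassette is held about 10 cm up, level and still, by its pinched catches; the last check was by wrist-camera boxes and force readings, and no verdict came back.

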